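Ready the record player for its new belt

ROBOT

A 6-joint arm with a two-finger parallel gripper is mounted at the origin on the work surface. World frame = base frame: x ahead of the robot, y to its left, z up, the work surface at z = 0. Lengths are in mm, angles in degrees, forces in N, time in s.
With the tool pointing down it reaches from about 300 to 850 mm from the base axis. Payload 4.2 kg.
Tool frame: the origin (TCP) lies on the centre line of the jaws, within the pads' length; the fingertips stand 14 mm ahead of it and the grasp point (between the pads) lies 5 mm behind it (env.finger_overhang is the z of the fingertips in the tool frame, in mm); z points along the fingers, y is the line along which they close (so a half turn about z gives the same grasp; the last joint's range is limited). The gripper opens to 91 mm and grips with 3 to 60 N. Pads are 32 mm wide; open, the fingers measure 118 mm over their backs; the gripper's body (76 mm by 178 mm) begins 60 mm behind the grasp point.
Start: joints at [68.87, 18.312, 89.639, -0, 72.044, -1.146], TCP at [196.52, 540.39, 227.976] pointing down, gripper open.
Joint ranges: [-177.97, 177.97], [-48.28, 115.42], [12.27, 149.76], [-77.06, 257.06], [2.81, 150.46], [-146.56, 146.56]. Speed limits (degrees/s): [147.25, 147.25, 180, 180, 180, 180].

INTERFACE

Orientations are given as [roll, pitch, yaw] about the fixed x, y, z axes, in that order (R = Rz(yaw) Ry(pitch) Rx(roll)).
In Python, from workcell import sensors, viewer, env gives the robot as it stands. The module is installed in compiled form; this text tells all that it offers.
- The arm moves only by the tool step_arm, never from a script. Its argument "plan" is one flat list of numbers, 6 for each row, row after row: the shift along the tool's x, y, z in cm, then the turn, a rotation vector about the tool's x, y, z in rad. In form: [x, y, z, wx, wy, wz, x, y, z, wx, wy, wz, ...]. A call has 1 to 5 rows; each row shifts and turns the commanded pose from where the row before left it, along the tool's axes as they then stand; what a row does not reach is not made up. A row lasts 1/12 s, in which the tool goes at most 41.7 mm and 7.16 degrees, less where a joint would pass 70% of its speed; a pose out of reach is approached as far as the arm can. A call is refused whole if a number of a shift passes 4.17 or a number of a turn 0.125, either way. A call with a gripper value outside its range is refused whole. "hand" is the finger opening in cm, from 0 to 9.12, set as the call begins (left out, the last holds). The fingers move at their own pace and stop on an object; "newtons" is the grip in N (left out, the last holds). Time passes only in rows, so rows that do not move let the fingers close. It gives the time, the measured TCP pose, the force, the opening and the grip force at its end, in the units of the state.
- sensors.state(): the state, without advancing time (a new reading comes with each control period).
- viewer.grab_frame(name): name is "side" or "top" or "wrist"; returns a dict with "img" (420x560x3 uint8, red, green, blue), "fx", "fy", "cx", "cy" (pixels), "k1" (the pictures are not rectified: a ray, as slopes to the right and down, at radius r is drawn at 1 + k1 r^2 times it, then the intrinsics apply), "position" and "attitude" of the camera in the world. Camera axes: x right, y down, z forward; pixel columns grow to the right and rows downward; lengths in mm; the calibration is good to about 2 mm. A picture is of the moment at which its call begins. There is no depth.
- env.job_done(): hands the job in; it is judged then, once.
Trained networks look in a picture, given as the dict that the camera call returned (one of the last four; its "shot" number tells which), for a name from the list of things; names that differ only in an ending like _2 or _b are one class to them, and where a whole thing is asked for, a point or a joint stands for the part that bears it (a point fixed in the world has none). Each returns a list of dicts, best first, with "score" (0 to 1); they miss things now and then, are a little off and sometimes report something else, mostly with a low value. They report only what shows in the picture. A call takes as long as a camera call.
- viewer.boxes_of(name, picture): "location" ([column, row] in pixels, amid what is visible of it).
- viewer.pinpoint(name, picture): "location" ([column, row] in pixels: a listed point, or the origin of a listed thing).
The state is a dict: "time_s": time; "qpos": joint angles; "qvel": joint speeds; "effort": joint torques, N m; "ee_pos": TCP position; "ee_rot": TCP orientation; "force": force on the tool from outside, world axes, zero at the start; "torque": the same for the moment, N m; "gripper_width": finger opening in mm; "gripper_force": force on a finger pad.
Only numpy, scipy, OpenCV 4.12 (cv2) and the standard library are available. Lean on these libraries where they do the work, as an engineer would, in place of code of your own. Each camera call takes 0.05 s, during which the arm holds its last target. There are 200 camera calls.

TASK

This record player is about to get a new drive belt. With a fingertip, gently push the tonearm off the platter until it is fully home in its rest at the side of the deck; then push on a spoke of the bare platter with a fingertip to turn it until any one of its three windows is centred over the brass motor pulley, and leave it standing there. Push only, do not grip or lift the arm or the platter, and leave the adapter, the tools and everything else as they are.

Things in the scene. Friction and masses are not known exactly. Their poses are not given: they have to be found in the camera images.
- deck: The record player, a beige and black plinth 370 (x) x 440 (y) x 100 mm high, fixed in place. Origin: centre of its underside on the table; x points to its back, y to its left as seen from the robot, z up. The spindle stands at (15, 50) mm in this frame, the tonearm's pivot at (115, -150) mm (back right), the arm rest at (5, -150) mm, the motor pulley at (86, 121) mm.
- platter: Bare cast aluminium platter, 300 mm diameter, 1 kg, with three windows and three spokes. Origin: its centre at its top face, 128 mm above the table; z up, x towards window_1. Spokes are 10 mm thick, undersides 18 mm above the plinth; rim and hub reach deeper. It just sits on its spindle and turns any way without end; about 1 N at a window turns it, and it stops at once when the push stops.
- spindle (a point): Axis of the platter, level with the platter's top face. The steel spindle, 7 mm in diameter, stands 13 mm proud of it.
- window_1 (a point): Centre of one of the three equal windows, level with the platter's top, 100 mm from the spindle: a sector of a ring, 72 to 128 mm from the spindle and 60 degrees wide (30 either side, about 100 mm across here), right through the platter. Between windows are solid spokes, also 60 degrees wide.
- window_2 (a point): Centre of one of the three equal windows, level with the platter's top, 100 mm from the spindle: a sector of a ring, 72 to 128 mm from the spindle and 60 degrees wide (30 either side, about 100 mm across here), right through the platter. Between windows are solid spokes, also 60 degrees wide. 120 degrees counter-clockwise (from above) from window_1.
- window_3 (a point): Centre of one of the three equal windows, level with the platter's top, 100 mm from the spindle: a sector of a ring, 72 to 128 mm from the spindle and 60 degrees wide (30 either side, about 100 mm across here), right through the platter. Between windows are solid spokes, also 60 degrees wide. 120 degrees clockwise from window_1.
- motor_pulley (a point): Top of the brass motor pulley, 20 mm diameter, fixed to the plinth 100 mm from the spindle towards the deck's back left (45 degrees between deck x and y). Its top is 15 mm below the platter's top, so a spoke may hide it. It stands on the centre line of a 36 mm wide dark steel strap whose round end, with a bright screw 195 mm from the spindle, always shows beyond the platter's edge.
- tonearm_swing (a joint): Swing of the tonearm about its upright pivot, rad: 0 is fully home in the rest, the arm pointing along the deck's -x (a stop ends it there); it grows as the headshell swings inward over the platter (clockwise from above), up to 0.95. About 0.1 N at the headshell moves it and it stays where it is left.
- tonearm_pivot (a point): Pivot axis of the tonearm, at the height of the arm tube's axis, 158 mm above the table. The gimbal here is 42 mm wide and reaches 18 mm higher; behind it is a counterweight of 33 mm diameter.
- tonearm: The tonearm: a straight aluminium tube of 10 mm diameter from the pivot to the headshell. Origin on the pivot at the tube's axis; the arm points along its -x, z up, +y the side facing the spindle. In front are a black headshell and under it a red cartridge, 8 mm clear of the platter. It would also tip up (headshell rising) with about 0.4 N.
- headshell (a point): Centre of the black headshell, 220 mm from the pivot; headshell and cartridge together measure 48 mm along the arm, 20 mm across, and reach from 3 mm above this point to 20 mm below it. A thin wire finger-lift sticks out 28 mm on the outer (-y) side.
- adapter: Steel record adapter, a low cone of 38 mm diameter, 18 mm high, loose on the plinth's front left corner. Origin at its underside. Leave alone.
- screwdriver: Small screwdriver with an orange handle, 130 mm long, lying on the plinth's front edge. Leave alone.
- oil_bottle: Little amber oil bottle, 24 mm diameter, 62 mm high, standing on the plinth's right edge, 35 mm outside the arm rest. Origin at its underside. Leave alone.
- cup: White cup, 84 mm diameter, 62 mm high, on the table beside the deck. Leave alone.
- multimeter: Red multimeter, 80 x 160 x 40 mm, lying on the table beside the deck. Leave alone.
- bit_set: Green block of screwdriver bits, 50 x 85 x 66 mm, on the table beside the deck. Leave alone.
- screw_dish: Round steel dish with screws, 104 mm diameter, 22 mm high, on the table beside the deck. Leave alone.

How it is judged (in metres and radians):
On the way, in this order (a step that is already met when the one before it is completed fails the run):
1. the tonearm is home in its rest (value of joint tonearm_swing below 0.04 rad), for 0.2 s.
2. a window is centred over the motor pulley (horizontal distance between any of window_1, window_2, window_3 and motor_pulley below 0.012 m), for 0.2 s.
At the end, for the whole second after the job is handed in: The tonearm is home in its rest (swing below 0.04 rad), the centre of one window lies within 12 mm of the motor pulley seen from above, and the platter stands still, seated on its spindle (value of joint tonearm_swing below 0.04 rad and horizontal distance between any of window_1, window_2, window_3 and motor_pulley below 0.012 m and angular speed of platter below 0.05 rad/s and z of platter in the frame of deck below 0.131 m); the robot touches nothing.
It fails at once if the tonearm is gripped or shoved hard (over 15 N) (contact force between tonearm and anything else above 15 N).
It fails at once if the platter is gripped or shoved hard (over 30 N) (contact force between platter and anything else above 30 N).
It fails at once if the tonearm (headshell more than 12 mm) or the platter (more than 6 mm) is lifted (z of headshell in the frame of deck above 0.169 m or z of platter in the frame of deck above 0.134 m).
It fails at once if the tonearm or the platter is pushed with the arm instead of the fingers (contact force between the arm and tonearm above 3 N or contact force between the arm and platter above 3 N).
It fails at once if another loose thing (adapter, screwdriver, oil bottle, cup, multimeter, bit set, screw dish) is moved more than 25 mm (distance of any of adapter, screwdriver, oil_bottle, cup, multimeter, bit_set, screw_dish from where it was at the start of the episode above 0.025 m).
It also fails if it takes over 51 s, if anything falls off the work surface, if the arm or the gripper's body presses on something with over 40 N, if the wrist force passes 120 N, or if a joint passes its speed limit or range.

## Working session

There is one attempt and no reset: what is moved stays moved. The work goes in short steps, Python scripts to look and compute and a tool call to move; the robot and the scene stay as the last step left them, time stands still between calls to the robot, and variables do not carry over. Pictures are saved under pics/ and viewed, at most 14 in all, crops included, and the job is handed in when it is done.

Besides the shell and the picture viewer there is one more tool, called after ">>>" by a JSON object that holds its "op" and its "data". step_arm: Moves the arm, as the interface text tells. Its arguments: {"type":"object","properties":{"plan":{"type":"array","items":{"type":"number"}},"hand":{"type":"number"},"newtons":{"type":"number"}},"required":["plan"]}

```bash
mkdir -p pics; cat > h.py <<'E'
import numpy as np, cv2
from scipy.spatial.transform import Rotation as R
from workcell import sensors, viewer, env
def Rc(p):
    a=np.array(p["attitude"],float)
    if a.shape==(3,3): return a
    return R.from_euler('xyz',a,degrees=True).as_matrix()
def to_world(p,px,z):
    u=np.array([(px[0]-p["cx"])/p["fx"],(px[1]-p["cy"])/p["fy"]]); s=u.copy()
    for _ in range(20): s=u/(1+p["k1"]*(s@s))
    d=Rc(p)@np.array([s[0],s[1],1]); o=np.array(p["position"],float)
    return o+d*(z-o[2])/d[2]
def to_px(p,X):
    c=Rc(p).T@(np.array(X,float)-np.array(p["position"])); s=c[:2]/c[2]
    s=s*(1+p["k1"]*(s@s)); return [s[0]*p["fx"]+p["cx"],s[1]*p["fy"]+p["cy"]]
def save(p,n): cv2.imwrite("pics/"+n,cv2.cvtColor(p["img"],cv2.COLOR_RGB2BGR))
E
python3 - <<'E'
from h import *
np.set_printoptions(precision=1,suppress=True)
s=sensors.state(); print(s["ee_pos"],s["ee_rot"],s["time_s"],env.finger_overhang)
Z=dict(spindle=128,window_1=128,motor_pulley=113,tonearm_pivot=158,headshell=158,deck=0,oil_bottle=100,adapter=100)
ims=[]
for c in("top","side"):
    p=viewer.grab_frame(c); save(p,c+"0.png"); ims.append(p["img"])
    print(c,p["position"],p["attitude"],p["shot"])
    for n,z in Z.items():
        for r in viewer.pinpoint(n,p)[:4]: print(n,np.array(r["location"]),round(r["score"],2),to_world(p,r["location"],z))
E
```

```text
[196.3 539.9 227.1] [-179.9   -0.   160. ] 0.0 14.0
top [ 266.4   14.  1587.1] [-168.7   -1.   -90.1] 1
spindle [284.  197.3] 0.7 [585.8 -12.4 128. ]
window_1 [248.5 200.4] 0.89 [577.   84.5 128. ]
window_1 [292.7 163.2] 0.61 [682.6 -36.7 128. ]
motor_pulley [255.6 167.5] 0.95 [674.1  66.4 113. ]
tonearm_pivot [355.9 160.5] 0.65 [ 682.2 -208.   158. ]
headshell [318.3 231.4] 0.76 [ 486.9 -102.5  158. ]
deck [296.3 210.3] 0.57 [574.5 -51.1   0. ]
oil_bottle [368.8 201.2] 0.46 [ 581.2 -249.9  100. ]
adapter [230.4 254.9] 0.42 [430.9 133.6 100. ]
side [ 539.9  931.6 1019.7] [-134.7   -0.5 -178.2] 2
spindle [270.7 202.5] 0.55 [599.4  12.6 128. ]
spindle [247.4 192.6] 0.5 [681.3 -32.7 128. ]
window_1 [249.5 192.6] 0.63 [674.2 -33.  128. ]
window_1 [301.1 185.7] 0.57 [498.2 -75.5 128. ]
motor_pulley [250.6 217.2] 0.65 [662.1  68.3 113. ]
motor_pulley [324.8 203.8] 0.2 [417.9  -3.8 113. ]
tonearm_pivot [249.5 153.1] 0.77 [ 689.5 -215.4  158. ]
headshell [303.5 173. ] 0.87 [ 491.  -108.6  158. ]
deck [282.6 215. ] 0.97 [560.8 -55.1   0. ]
oil_bottle [284.5 162.6] 0.57 [ 560.  -237.9  100. ]
oil_bottle [319.4 236.6] 0.48 [440.1 131.7 100. ]
adapter [322.6 237.4] 0.55 [430.2 134.7 100. ]
adapter [271.9 199.1] 0.2 [598.1 -33.3 100. ]
```

View pics/top0.png

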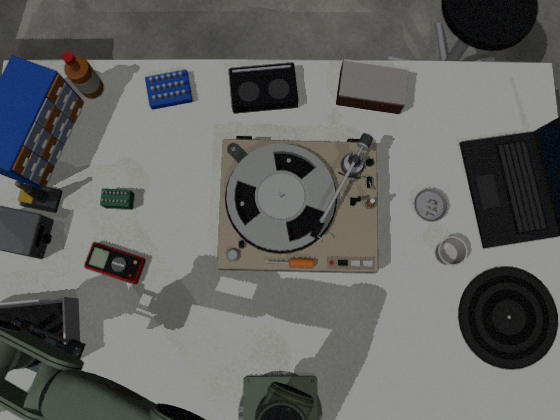

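View pics/side0.png

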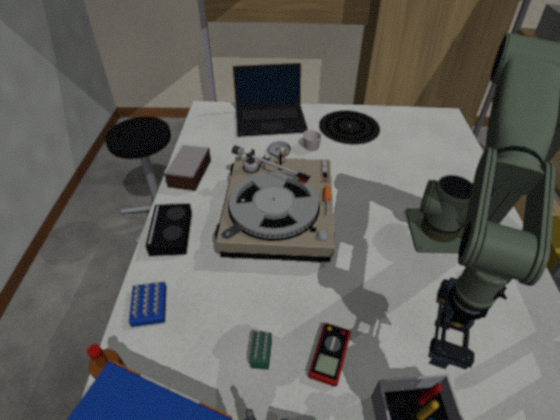

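The top view shows the deck with its spindle at about (283,196), windows near (291,161), (248,202) and (303,228, partly under the headshell), and the pulley strap at upper left, about (235,150). The headshell is near (318,231) and the oil bottle near (370,201). The side view agrees. I'll move above the headshell with the fingers closed and look from there.

>>> {"op": "step_arm", "data": {"plan": [-2.65,-2.34,-0.45,0,0,0,-2.65,-2.34,-0.45,0,0,0,-2.65,-2.34,-0.45,0,0,0,-2.65,-2.34,-0.45,0,0,0,-2.65,-2.34,-0.45,0,0,0], "hand": 0, "newtons": 15}}

```text
time_s: 1.32
ee_pos: [281.5, 383.7, 250.7]
ee_rot: [180.0, 0.0, 160.1]
force: [0.8, 0.1, -0.3]
gripper_width: 61.0
gripper_force: 0.0
```

>>> {"op": "step_arm", "data": {"plan": [-2.65,-2.34,-0.45,0,0,0,-2.65,-2.34,-0.45,0,0,0,-2.65,-2.34,-0.45,0,0,0,-2.65,-2.34,-0.45,0,0,0,-2.65,-2.34,-0.45,0,0,0]}}

```text
time_s: 1.73
ee_pos: [366.0, 228.3, 273.4]
ee_rot: [180.0, 0.0, 160.0]
force: [0.6, 0.2, -0.2]
gripper_width: 27.6
gripper_force: 0.0
```

>>> {"op": "step_arm", "data": {"plan": [-2.65,-2.34,-0.45,0,0,0,-2.65,-2.34,-0.45,0,0,0,-2.65,-2.34,-0.45,0,0,0,-2.65,-2.34,-0.45,0,0,0,-2.65,-2.34,-0.45,0,0,0]}}

```text
time_s: 2.15
ee_pos: [450.6, 73.0, 296.0]
ee_rot: [180.0, 0.0, 160.0]
force: [-0.3, 0.4, 0.5]
gripper_width: 0.4
gripper_force: 0.0
```

>>> {"op": "step_arm", "data": {"plan": [-2.65,-2.34,-0.45,0,0,0,-2.65,-2.34,-0.45,0,0,0,-2.65,-2.34,-0.45,0,0,0,0,0,0,0,0,0]}}

```text
time_s: 2.48
ee_pos: [503.7, -23.3, 309.4]
ee_rot: [-179.9, 0.2, 159.7]
force: [-0.8, 0.5, -0.4]
gripper_width: 0.3
gripper_force: 0.0
```

```bash
cat > look.py <<'E'
from h import *
import sys
from scipy.optimize import least_squares
np.set_printoptions(precision=1,suppress=True)
D=dict(spindle=(15,50,128),motor_pulley=(86,121,113),tonearm_pivot=(115,-150,158),deck=(0,0,0))
def look(cams,tag):
    obs=[]
    for c in cams:
        p=viewer.grab_frame(c); save(p,c+tag+".png")
        for n in list(D)+["window_1","headshell","oil_bottle","adapter"]:
            z=D[n][2] if n in D else dict(window_1=128,headshell=158).get(n,100)
            for r in viewer.pinpoint(n,p)[:3]:
                w=to_world(p,r["location"],z)
                print(c,n,np.array(r["location"]),round(r["score"],2),w)
                if n in D and r["score"]>.5: obs.append((n,w))
    def f(v):
        c,s=np.cos(v[2]),np.sin(v[2])
        return np.concatenate([np.array([v[0]+c*D[n][0]-s*D[n][1],v[1]+s*D[n][0]+c*D[n][1]])-w[:2] for n,w in obs])
    r=least_squares(f,[570,-55,0],loss="soft_l1",f_scale=4)
    print("deck",r.x[:2],np.degrees(r.x[2]),"res",r.fun)
    s=sensors.state(); print(s["time_s"],np.array(s["ee_pos"]),np.array(s["ee_rot"]),s["gripper_width"],np.array(s["force"]))
if __name__=="__main__": look(sys.argv[2:],sys.argv[1])
E
python3 look.py 1 wrist top
```

```text
wrist spindle [317.2 254. ] 0.62 [585.4  -2.8 128. ]
wrist spindle [271.8 225.3] 0.18 [533.8 -40.4 128. ]
wrist motor_pulley [386.3 282.7] 0.71 [660.5  67.  113. ]
wrist deck [271.1 225.3] 0.92 [572.7 -58.    0. ]
wrist headshell [206.4 216.8] 0.63 [492.5 -96.7 158. ]
wrist adapter [382.1  81.5] 0.73 [428.4 128.2 100. ]
top spindle [282.8 195.9] 0.88 [589.7  -9.1 128. ]
top motor_pulley [254.8 168.5] 0.94 [671.2  68.6 113. ]
top tonearm_pivot [357.9 159.8] 0.85 [ 684.2 -213.5  158. ]
top tonearm_pivot [303.1 223.4] 0.65 [508.4 -62.4 158. ]
top deck [233.6 252.9] 0.26 [447.8 132.4   0. ]
top window_1 [304.2 223.6] 0.83 [512.9 -67.  128. ]
top window_1 [246.6 201.6] 0.74 [573.6  89.6 128. ]
top window_1 [290.3 161.7] 0.61 [686.9 -30.1 128. ]
top oil_bottle [366.6 204.6] 0.38 [ 571.5 -243.4  100. ]
top adapter [232.8 255.6] 0.43 [429. 127. 100.]
deck [571.8 -53.2] -2.025107840962125 res [   3.1   -0.9    1.5   -2.3   -0.9    4.8   -1.1    5.4   -9.2   -3.9
   -2.8    6.4  173.  -144.7]
3.3833 [500.8 -18.5 308.9] [180.  -0. 160.] 0.4377601802646998 [-0.2  0.5 -0.5]
```

View pics/wrist1.png

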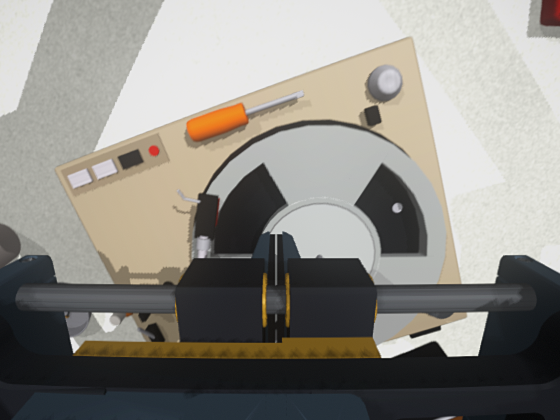

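The wrist view shows the fingertips at about (275,240) with the headshell at (206,217) to their left, windows at (240,210) and (400,215), and the pulley at (397,208). The arm lies at about 151°. I'll go down on the spindle side of the headshell.

>>> {"op": "step_arm", "data": {"plan": [-1.24,-1.95,0,0,0,0,-1.24,-1.95,0,0,0,0,0,0,3.0,0,0,0.07,0,0,3.0,0,0,0.07]}}

```text
time_s: 3.72
ee_pos: [512.3, -64.9, 249.7]
ee_rot: [179.9, 0.3, 151.7]
force: [0.0, 0.4, -1.6]
gripper_width: 0.4
gripper_force: 0.0
```

>>> {"op": "step_arm", "data": {"plan": [0,0,3.0,0,0,0,0,0,3.0,0,0,0,0,0,2.9,0,0,0,0,0,0,0,0,0]}}

```text
time_s: 4.05
ee_pos: [507.0, -63.1, 154.8]
ee_rot: [-179.8, -0.6, 152.0]
force: [-0.8, 1.0, 0.0]
gripper_width: 0.5
gripper_force: 0.0
```

```bash
python3 look.py 2 wrist top
```

```text
wrist spindle [412.9 313.6] 0.64 [590.6  -2.8 128. ]
wrist motor_pulley [315.1 254.8] 0.45 [526.7 -44.  113. ]
wrist deck [314.8 254.2] 0.9 [575.1 -53.3   0. ]
wrist oil_bottle [414.4 312.8] 0.17 [613.3   2.2 100. ]
top spindle [282.2 196.8] 0.67 [587.2  -7.5 128. ]
top motor_pulley [255.9 170.8] 0.94 [664.6  65.5 113. ]
top tonearm_pivot [357.3 158.6] 0.75 [ 687.6 -212.   158. ]
top deck [297.  212.8] 0.7 [566.9 -53.1   0. ]
top deck [255.9 168.6] 0.23 [701.9  69.5   0. ]
top window_1 [303.3 223. ] 0.94 [514.6 -64.6 128. ]
top window_1 [249.1 200.5] 0.89 [576.7  82.9 128. ]
top window_1 [289.5 162.5] 0.75 [684.5 -27.9 128. ]
top oil_bottle [370.2 205.1] 0.59 [ 570.1 -253.4  100. ]
top oil_bottle [121.1 201.9] 0.16 [578.2 440.1 100. ]
top adapter [232.2 255.4] 0.68 [429.6 128.7 100. ]
deck [573.7 -54.4] -1.4720941718270744 res [-0.6 -2.  -1.3 -1.1  2.8  2.7 -1.8 -1.2 -2.8  4.7  6.8 -1.3]
4.95 [510.8 -63.6 159.9] [180.  -0. 152.] 0.39715134327212337 [-0.3 -0.9  0.4]
```

View pics/wrist2.png

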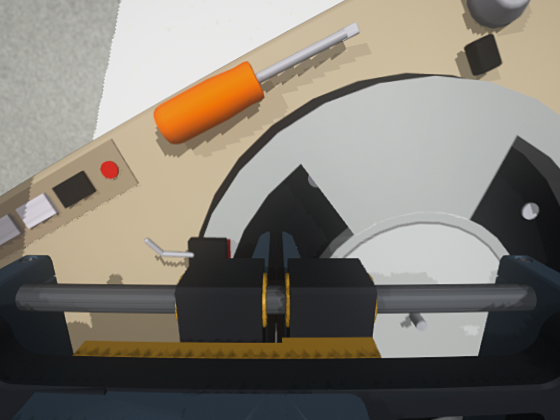

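The wrist view shows the headshell's front end at about (190–230,238), just left of the fingertips at (275,233), with clear space between them. I'll check the offset in the tool frame.

```bash
python3 - <<'E'
from h import *
np.set_printoptions(precision=1,suppress=True)
p=viewer.grab_frame("wrist"); s=sensors.state()
T=R.from_euler('xyz',s["ee_rot"],degrees=True).as_matrix(); o=np.array(s["ee_pos"])
for px,z in [((190,238),161),((228,238),161),((231,250),150),((147,240),158)]:
    w=to_world(p,px,z); print(px,w,T.T@(w-o))
print(to_px(p,o+T@[16,-13.5,14]),to_px(p,o+T@[16,13.5,14]))
E
```

```text
(190, 238) [471.8 -95.7 161. ] [ 19.4 -46.6  -1.1]
(228, 238) [481.3 -77.7 161. ] [ 19.4 -26.3  -1.1]
(231, 250) [491.3 -83.4 150. ] [  7.9 -26.6   9.9]
(147, 240) [ 462.3 -118.6  158. ] [ 17.  -71.4   1.9]
[np.float64(253.95473278470956), np.float64(234.38485651147724)] [np.float64(300.34081362062403), np.float64(234.38624518391322)]
```

>>> {"op": "step_arm", "data": {"plan": [0,-0.6,0,0,0,0.04,0,-0.6,0,0,0,0,0.06,-0.55,0,0,0,-0.025,0.06,-0.55,0,0,0,-0.025,0.06,-0.55,0,0,0,-0.025]}}

```text
time_s: 5.42
ee_pos: [495.2, -88.0, 159.9]
ee_rot: [180.0, -0.0, 154.1]
force: [0.3, 0.4, -0.3]
gripper_width: 0.4
gripper_force: 0.1
```

>>> {"op": "step_arm", "data": {"plan": [0.06,-0.55,0,0,0,-0.025,0.06,-0.55,0,0,0,-0.025,0.06,-0.55,0,0,0,-0.025,0.06,-0.55,0,0,0,-0.025,0.06,-0.55,0,0,0,-0.025]}}

```text
time_s: 5.83
ee_pos: [481.6, -112.2, 159.9]
ee_rot: [180.0, 0.0, 161.3]
force: [0.1, 0.2, -1.2]
gripper_width: 0.5
gripper_force: 0.1
```

>>> {"op": "step_arm", "data": {"plan": [0.06,-0.55,0,0,0,-0.025,0.06,-0.55,0,0,0,-0.025,0.06,-0.55,0,0,0,-0.025,0.06,-0.55,0,0,0,-0.025,0.06,-0.55,0,0,0,-0.025]}}

```text
time_s: 6.25
ee_pos: [471.2, -137.8, 159.9]
ee_rot: [180.0, 0.0, 168.4]
force: [0.5, 0.1, 0.1]
gripper_width: 0.4
gripper_force: 0.1
```

```bash
python3 look.py 3 wrist top
```

```text
wrist spindle [485.4 356.7] 0.96 [589.2  -1.6 128. ]
wrist deck [369.6 275.5] 0.66 [576.2 -52.    0. ]
top spindle [282.1 197.1] 0.86 [586.3  -7.2 128. ]
top motor_pulley [253.3 166.5] 0.6 [677.   72.9 113. ]
top tonearm_pivot [286.8 262.7] 0.67 [404.1 -18.8 158. ]
top tonearm_pivot [357.6 158.9] 0.62 [ 686.8 -212.8  158. ]
top deck [294.9 210.2] 0.62 [574.8 -46.9   0. ]
top window_1 [246.8 199.7] 0.73 [578.9  89.2 128. ]
top window_1 [290.4 161.6] 0.73 [687.1 -30.4 128. ]
top window_1 [366.1 205.4] 0.69 [ 563.5 -237.1  128. ]
top headshell [249.4 200.1] 0.16 [571.4  80.7 158. ]
top oil_bottle [368.5 206.4] 0.51 [ 566.4 -248.5  100. ]
top adapter [231.7 254.8] 0.7 [431.2 130.1 100. ]
top adapter [442.6 250.6] 0.41 [ 442.3 -450.3  100. ]
deck [574.2 -49.8] -2.98170274006741 res [   2.5    0.9   -2.     2.2    5.4    6.6  -10.6   -6.3  277.1 -186.8
   -5.6    7.2   -0.6   -2.9]
7.15 [ 471.4 -137.3  159.9] [180.   -0.  168.3] 0.49583136865098776 [-0.1 -0.3  0. ]
```

View pics/wrist3.png

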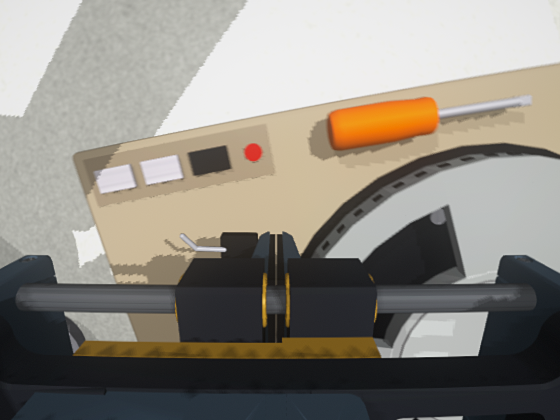

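The headshell now sits against the fingertips at (240–258,238), and the finger-lift shows at (200,247). I'll keep going and get the deck's yaw from its straight front edge.

>>> {"op": "step_arm", "data": {"plan": [0.06,-0.55,0,0,0,-0.025,0.06,-0.55,0,0,0,-0.025,0.06,-0.55,0,0,0,-0.025,0.06,-0.55,0,0,0,-0.025]}}

```text
time_s: 7.48
ee_pos: [465.4, -158.8, 159.9]
ee_rot: [180.0, 0.0, 174.1]
force: [-0.0, -0.0, -0.0]
gripper_width: 0.4
gripper_force: 0.1
```

```bash
python3 - <<'E'
from h import *
np.set_printoptions(precision=1,suppress=True)
p=viewer.grab_frame("wrist"); save(p,"wrist4.png"); s=sensors.state()
print(s["ee_pos"],s["ee_rot"],s["force"])
E
```

```text
[ 465.3 -159.6  160. ] [-180.     0.   174.2] [-0.3 -1.   0.7]
```

View pics/wrist4.png

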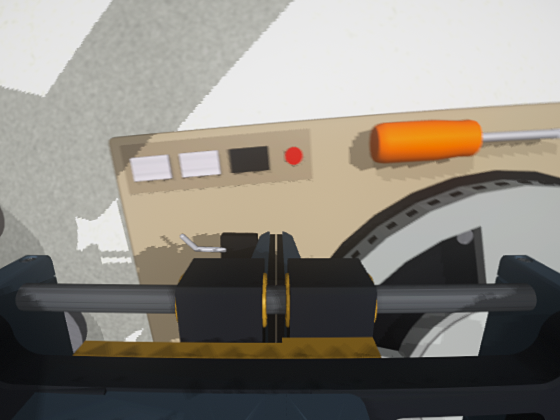

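The front-right corner of the plinth is at about (112,138), and its front edge runs to (560,103). The headshell is still against the finger.

```bash
python3 - <<'E'
from h import *
np.set_printoptions(precision=1,suppress=True)
p=viewer.grab_frame("wrist")
a=to_world(p,(112,138),100);b=to_world(p,(558,103),100);m=to_world(p,(320,122),100)
d=b-a;yaw=np.arctan2(-d[0],d[1]);print(a,m,b,np.degrees(yaw))
c,s=np.cos(yaw),np.sin(yaw);Rz=np.array([[c,-s],[s,c]])
o=a[:2]-Rz@[-185,-220]
for n,q in dict(deck=(0,0),piv=(115,-150),spin=(15,50),pul=(86,121),home=(-105,-150)).items(): print(n,o+Rz@q)
E
```

```text
[ 384.4 -265.   100. ] [ 389.  -122.5  100. ] [390.8  42.1 100. ] -1.1932692061913681
deck [573.9 -48.9]
piv [ 685.8 -201.3]
spin [590.    0.7]
pul [662.4  70.2]
home [ 465.8 -196.7]
```

>>> {"op": "step_arm", "data": {"plan": [0.06,-0.5,0,0,0,-0.025,0.05,-0.4,0,0,0,-0.02,0,-0.1,0,0,0,0,0,0,0,0,0,0]}}

```text
time_s: 7.92
ee_pos: [463.5, -168.4, 159.9]
ee_rot: [180.0, -0.0, 176.6]
force: [-0.3, 0.5, -0.3]
gripper_width: 0.3
gripper_force: 0.0
```

>>> {"op": "step_arm", "data": {"plan": [0,-0.1,0,0,0,0,0,0,0,0,0,0]}}

```text
time_s: 8.08
ee_pos: [463.4, -169.4, 159.9]
ee_rot: [180.0, 0.0, 176.6]
force: [0.4, -0.3, -0.1]
gripper_width: 0.3
gripper_force: 0.0
```

>>> {"op": "step_arm", "data": {"plan": [0,-0.1,0,0,0,0,0,0,0,0,0,0]}}

```text
time_s: 8.25
ee_pos: [463.4, -170.4, 159.9]
ee_rot: [180.0, 0.0, 176.6]
force: [0.3, 0.2, -0.0]
gripper_width: -0.1
gripper_force: 0.0
```

>>> {"op": "step_arm", "data": {"plan": [0,-0.1,0,0,0,0,0,0,0,0,0,0]}}

```text
time_s: 8.42
ee_pos: [463.3, -171.6, 159.9]
ee_rot: [180.0, 0.0, 176.6]
force: [-0.3, 0.1, 0.7]
gripper_width: 1.0
gripper_force: 0.0
```

>>> {"op": "step_arm", "data": {"plan": [0,-0.1,0,0,0,0,0,0,0,0,0,0]}}

```text
time_s: 8.58
ee_pos: [463.2, -172.6, 159.9]
ee_rot: [180.0, 0.0, 176.6]
force: [-0.5, 0.8, 0.1]
gripper_width: 0.3
gripper_force: 0.0
```

```bash
python3 - <<'E'
from h import *
for i in range(3):print(sensors.state()["force"])
p=viewer.grab_frame("side");print(viewer.pinpoint("headshell",p)[:1],viewer.pinpoint("tonearm_pivot",p)[:1])
print(sensors.state()["force"])
im=p["img"][130:250,215:345]
cv2.imwrite("pics/s5.png",cv2.cvtColor(cv2.resize(im,None,fx=6,fy=5,interpolation=cv2.INTER_CUBIC)[:600,:780],cv2.COLOR_RGB2BGR))
E
```

```text
[-0.49219638  0.78581912  0.09947157]
[-0.49219638  0.78581912  0.09947157]
[-0.49219638  0.78581912  0.09947157]
[{'location': [280.7, 217.1], 'score': 0.36}] [{'location': [247.0, 152.4], 'score': 0.65}]
[-0.15394949  0.02845355 -1.07846608]
```

View pics/s5.png

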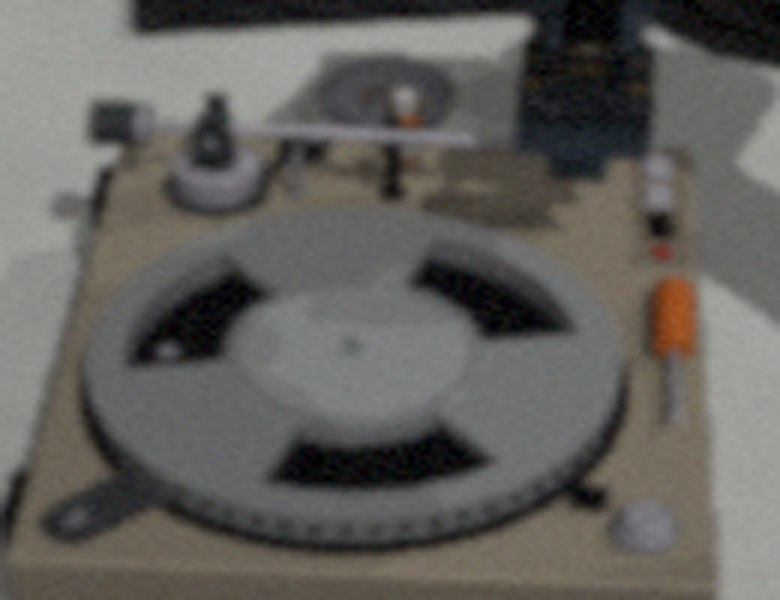

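The side crop shows the tube at the rest post (395,150), with the finger at the headshell. There's no stop force yet, so I'll continue in 1 mm steps.

>>> {"op": "step_arm", "data": {"plan": [0,-0.1,0,0,0,-0.01,0,0,0,0,0,0]}}

```text
time_s: 8.9
ee_pos: [463.2, -173.6, 159.9]
ee_rot: [-180.0, 0.0, 177.2]
force: [-0.0, -0.5, 0.1]
gripper_width: 0.5
gripper_force: 0.0
```

>>> {"op": "step_arm", "data": {"plan": [0,-0.1,0,0,0,-0.01,0,0,0,0,0,0]}}

```text
time_s: 9.07
ee_pos: [463.1, -174.6, 159.9]
ee_rot: [-180.0, 0.0, 177.8]
force: [0.0, -0.0, 0.1]
gripper_width: 0.3
gripper_force: 0.0
```

>>> {"op": "step_arm", "data": {"plan": [0,-0.1,0,0,0,0,0,0,0,0,0,0]}}

```text
time_s: 9.23
ee_pos: [463.1, -175.6, 159.9]
ee_rot: [-180.0, 0.0, 177.8]
force: [-0.5, -0.0, 0.3]
gripper_width: 0.4
gripper_force: 0.0
```

>>> {"op": "step_arm", "data": {"plan": [0,-0.05,0,0,0,0,0,-0.05,0,0,0,0]}}

```text
time_s: 9.4
ee_pos: [463.0, -176.5, 159.9]
ee_rot: [180.0, -0.0, 177.8]
force: [-0.6, 0.0, -0.1]
gripper_width: 0.8
gripper_force: 0.1
```

>>> {"op": "step_arm", "data": {"plan": [0,-0.05,0,0,0,0,0,-0.05,0,0,0,0]}}

```text
time_s: 9.57
ee_pos: [463.0, -177.5, 159.9]
ee_rot: [180.0, -0.0, 177.8]
force: [-0.0, 0.2, 0.1]
gripper_width: 0.4
gripper_force: 0.1
```

```bash
python3 - <<'E'
from h import *
p=viewer.grab_frame("wrist"); save(p,"wrist6.png")
s=sensors.state();print(s["force"],s["ee_pos"])
E
```

```text
[-1.07838227 -0.4397463   1.02229805] [ 462.97244457 -177.5946751   159.9148424 ]
```

View pics/wrist6.png

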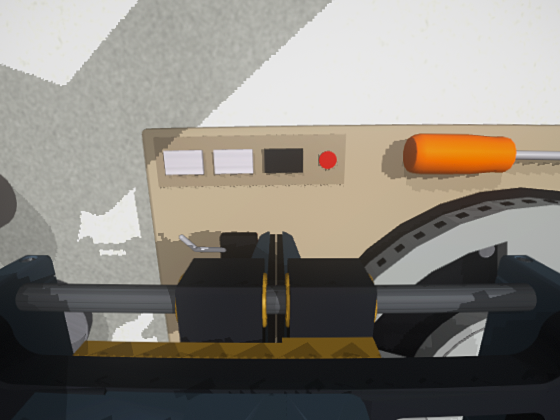

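The headshell is against the finger at (225–258,240) and is nearly square with the plinth's front edge (row ~128). I'll keep nudging until the stop shows.

>>> {"op": "step_arm", "data": {"plan": [0,-0.05,0,0,0,0,0,-0.05,0,0,0,0]}}

```text
time_s: 9.78
ee_pos: [462.9, -178.5, 159.9]
ee_rot: [180.0, -0.0, 177.8]
force: [0.4, -1.1, 0.3]
gripper_width: 0.4
gripper_force: 0.1
```

>>> {"op": "step_arm", "data": {"plan": [0,-0.05,0,0,0,0,0,-0.05,0,0,0,0]}}

```text
time_s: 9.95
ee_pos: [462.9, -179.5, 159.9]
ee_rot: [180.0, -0.0, 177.8]
force: [-0.3, -0.0, -0.1]
gripper_width: 0.5
gripper_force: 0.2
```

```bash
python3 - <<'E'
from h import *
np.set_printoptions(precision=1,suppress=True)
s=sensors.state();print(s["force"],s["ee_pos"],s["torque"])
p=viewer.grab_frame("wrist")
a=to_world(p,(146,130),100);b=to_world(p,(558,126),100)
d=b-a;print(a,b,np.degrees(np.arctan2(-d[0],d[1])))
print(to_world(p,(222,238),161),to_world(p,(257,238),161))
p=viewer.grab_frame("top")
im=p["img"][135:275,215:390]
cv2.imwrite("pics/t7.png",cv2.cvtColor(cv2.resize(im,None,fx=4.2,fy=4.2,interpolation=cv2.INTER_CUBIC),cv2.COLOR_RGB2BGR))
E
```

```text
[-0.3 -0.  -0.1] [ 462.9 -179.5  159.9] [0.1 0.1 0. ]
[ 384.7 -265.1  100. ] [391.2  20.2 100. ] -1.3118846667606323
[ 442.1 -207.8  161. ] [ 442.8 -189.2  161. ]
```

View pics/t7.png

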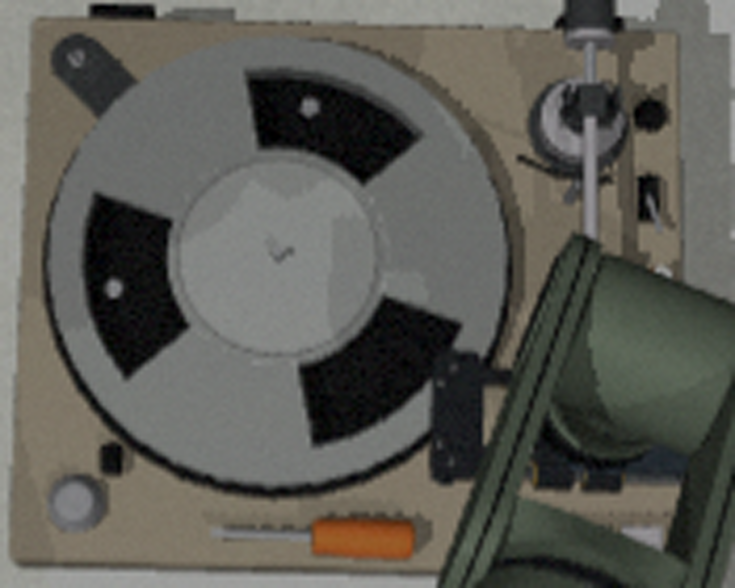

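The top crop shows the tube running straight down from (590,60) to (590,240). That's nearly parallel to the deck's right edge, perhaps 1° short of it. A few more nudges.

>>> {"op": "step_arm", "data": {"plan": [0,-0.05,0,0,0,0,0,-0.05,0,0,0,0]}}

```text
time_s: 10.22
ee_pos: [462.8, -180.3, 159.9]
ee_rot: [180.0, -0.0, 177.8]
force: [-0.6, 1.4, -0.1]
gripper_width: 0.0
gripper_force: 0.6
```

>>> {"op": "step_arm", "data": {"plan": [0,-0.05,0,0,0,0,0,0,0,0,0,0]}}

```text
time_s: 10.38
ee_pos: [462.8, -180.8, 159.9]
ee_rot: [180.0, -0.0, 177.8]
force: [0.2, 1.5, -0.1]
gripper_width: 0.5
gripper_force: 0.8
```

>>> {"op": "step_arm", "data": {"plan": [0,-0.05,0,0,0,0,0,0,0,0,0,0]}}

```text
time_s: 10.55
ee_pos: [462.7, -181.3, 159.8]
ee_rot: [180.0, -0.0, 177.8]
force: [0.7, 2.4, 0.1]
gripper_width: 0.1
gripper_force: 1.1
```

The force grew steadily from about -180 mm, so the arm is at its stop. I'll back off and move over the front-right window to turn the platter clockwise.

>>> {"op": "step_arm", "data": {"plan": [0,2.0,0,0,0,0,0,3.5,-1,0,0,0,-1.85,3.5,-1,0,0,0,-1.85,3.45,-1,0,0,0,0,0,0,0,0,-0.11]}}

```text
time_s: 10.97
ee_pos: [509.1, -54.2, 192.2]
ee_rot: [180.0, 0.5, -175.6]
force: [0.5, -0.1, 0.0]
gripper_width: 0.2
gripper_force: 0.0
```

>>> {"op": "step_arm", "data": {"plan": [0,0,0,0,0,-0.11,0,0,0,0,0,-0.11,0,0,0,0,0,-0.11,0,0,0,0,0,0]}}

```text
time_s: 11.3
ee_pos: [504.9, -58.7, 190.0]
ee_rot: [-179.9, 0.0, -156.9]
force: [-0.4, -0.2, -0.4]
gripper_width: 0.6
gripper_force: 0.0
```

```bash
python3 look.py 8 wrist top | grep -v -e oil -e adap; python3 - <<'E'
import cv2;a=cv2.imread("pics/wrist8.png");b=cv2.imread("pics/top8.png")[130:280,210:400]
b=cv2.resize(b,(532,420),interpolation=2);a=cv2.resize(a,(400,300));b=cv2.resize(b,(400,316))
import numpy as np;cv2.imwrite("pics/c8.png",np.hstack([a,b[:300]]))
E
```

```text
wrist deck [256.4 249.5] 0.77 [575.  -54.1   0. ]
wrist window_1 [258.5 249. ] 0.68 [521.6 -65.8 128. ]
wrist headshell [ 87.7 104.7] 0.59 [ 465.2 -195.6  158. ]
top spindle [282.4 195.8] 0.57 [590.  -8. 128.]
top spindle [354.7 240.4] 0.44 [ 467.  -203.1  128. ]
top motor_pulley [255.  169.2] 0.81 [669.2  68.1 113. ]
top tonearm_pivot [357.2 160.2] 0.63 [ 683.1 -211.6  158. ]
top window_1 [246.3 204.3] 0.95 [566.1  90.4 128. ]
top window_1 [293.6 160.2] 0.84 [691.2 -39.3 128. ]
top window_1 [302.  224.3] 0.79 [511. -61. 128.]
top headshell [356.7 240.4] 0.84 [ 462.9 -204.   158. ]
top headshell [294.7 206.7] 0.72 [553.6 -40.4 158. ]
top headshell [281.7 195.9] 0.24 [583.1  -5.7 158. ]
deck [575.2 -54.6] -2.7353041447220723 res [ 0.1 -0.5  2.5  2.7 -2.4 -5.9 -0.2  1.7]
12.2 [504.6 -58.5 189.9] [ 180.    0. -157.] 0.28123697582348195 [0.4 0.5 0.3]
```

View pics/c8.png

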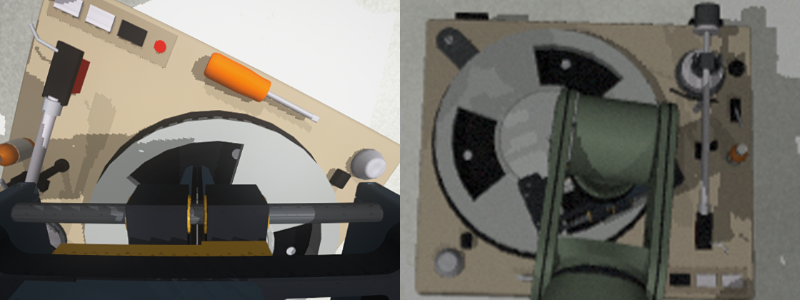

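The left half shows the fingertips at about (197,170) over the front-right window, and the tonearm parallel in its rest. The right half shows the tonearm home with nothing else moved. Going down into the window.

>>> {"op": "step_arm", "data": {"plan": [0,0,2.0,0,0,0,0,0,2.0,0,0,0,0,0,1.2,0,0,0,0,0,0,0,0,0]}}

```text
time_s: 12.53
ee_pos: [502.8, -58.2, 135.5]
ee_rot: [179.8, -0.3, -157.0]
force: [-0.7, -0.1, 0.3]
gripper_width: 0.7
gripper_force: 0.0
```

>>> {"op": "step_arm", "data": {"plan": [0,0,0.4,0,0,0,0,0,0.35,0,0,0,0,0,0,0,0,0]}}

```text
time_s: 12.78
ee_pos: [504.8, -58.5, 130.6]
ee_rot: [-180.0, 0.0, -157.0]
force: [0.2, -0.2, 0.5]
gripper_width: 0.5
gripper_force: 0.0
```

>>> {"op": "step_arm", "data": {"plan": [0.08,0.6,0,0,0,0.06,0.08,0.6,0,0,0,0.06,0.08,0.6,0,0,0,0.06,0.08,0.6,0,0,0,0.06,0.08,0.6,0,0,0,0.06]}}

```text
time_s: 13.2
ee_pos: [492.9, -30.7, 131.3]
ee_rot: [-180.0, 0.1, -174.4]
force: [0.3, 0.3, -0.0]
gripper_width: 0.4
gripper_force: 0.0
```

>>> {"op": "step_arm", "data": {"plan": [0.08,0.6,0,0,0,0.06,0.08,0.6,0,0,0,0.06,0.08,0.6,0,0,0,0.06,0.08,0.6,0,0,0,0.06,0.08,0.6,0,0,0,0.06]}}

```text
time_s: 13.62
ee_pos: [489.1, -1.0, 131.2]
ee_rot: [-180.0, 0.0, 168.5]
force: [-0.5, -1.6, -0.5]
gripper_width: 0.5
gripper_force: 0.5
```

```bash
python3 look.py 9 top wrist| grep -v -e oil -e adap -e heads
```

```text
top spindle [281.2 196.8] 0.96 [587.2  -4.7 128. ]
top spindle [427.3 202.9] 0.63 [ 570.8 -406.6  128. ]
top motor_pulley [255.  171.9] 0.64 [661.4  68.  113. ]
top tonearm_pivot [357.8 157.1] 0.97 [ 691.9 -213.5  158. ]
top deck [294.1 211. ] 0.96 [572.4 -44.5   0. ]
top window_1 [300.2 167.7] 0.95 [669.7 -57.4 128. ]
top window_1 [246.8 192.8] 0.82 [598.2  89.4 128. ]
deck [572.9 -56.4] 0.40342167821986974 res [  0.4  -1.6  16.8 400.3  -3.3  -2.8  -2.9   7.9   0.6 -11.9]
14.5167 [489.1  -0.9 130.4] [180.   -0.  168.6] 0.32166805579429 [ 0.2 -0.4 -0.5]
```

>>> {"op": "step_arm", "data": {"plan": [0.08,0.6,0,0,0,0.06,0.08,0.6,0,0,0,0.06,0.08,0.6,0,0,0,0.06,0.08,0.6,0,0,0,0.06,0.08,0.6,0,0,0,0.06]}}

```text
time_s: 14.93
ee_pos: [494.2, 28.8, 130.3]
ee_rot: [-179.9, -0.0, 151.3]
force: [-0.6, -0.8, -0.8]
gripper_width: 0.3
gripper_force: 0.5
```

>>> {"op": "step_arm", "data": {"plan": [0.08,0.6,0,0,0,0.06,0.08,0.6,0,0,0,0.06,0.08,0.6,0,0,0,0.06,0.08,0.6,0,0,0,0.06,0,0,0,0,0,0]}}

```text
time_s: 15.35
ee_pos: [505.7, 51.0, 130.4]
ee_rot: [180.0, -0.0, 137.7]
force: [0.0, -1.0, -0.0]
gripper_width: 0.5
gripper_force: 0.0
```

```bash
python3 look.py 10 top wrist| grep -v -e oil -e adap -e heads; python3 - <<'E'
import cv2,numpy as np
a=cv2.imread("pics/wrist10.png");b=cv2.imread("pics/top10.png")[135:260,215:345]
a=cv2.resize(a,(350,262));b=cv2.resize(b,(450,433),interpolation=2)
c=np.zeros((433,800,3),np.uint8);c[:262,:350]=a;c[:,350:]=b;cv2.imwrite("pics/c10.png",c)
E
```

```text
top spindle [280.7 195.8] 0.75 [590.   -3.4 128. ]
top motor_pulley [256.2 168.7] 0.81 [670.6  64.7 113. ]
top motor_pulley [286.6 264.2] 0.25 [404.4 -19.3 113. ]
top tonearm_pivot [357.4 158.4] 0.73 [ 688.2 -212.3  158. ]
top deck [295.9 208.6] 0.91 [579.6 -49.9   0. ]
top deck [446.7 252.1] 0.49 [ 449.6 -493.5    0. ]
top window_1 [313.  185.3] 0.87 [619.7 -92.2 128. ]
top window_1 [255.8 171.7] 0.8 [658.   65.3 128. ]
deck [578.5 -52.8] -2.54354256089535 res [ 5.7 -0.2 -0.9 -0.5 -1.5  4.5 -1.1 -2.9]
16.25 [505.3  50.4 130.4] [180.   -0.  137.7] 0.5189794072510828 [-0.6  0.   0.1]
```

View pics/c10.png

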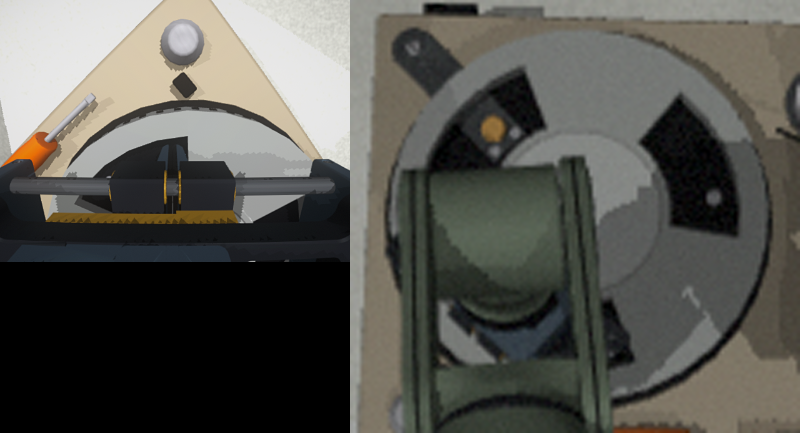

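The right half shows the brass pulley at (493,128) inside its window, whose corner is at (523,68). The right window's corners are at (683,95) and (738,237), which puts the window about 5–6° short of centre. One more small push.

>>> {"op": "step_arm", "data": {"plan": [0.06,0.45,0,0,0,0.045,0.06,0.45,0,0,0,0.045,0,0,0,0,0,0]}}

```text
time_s: 16.5
ee_pos: [511.0, 58.1, 130.4]
ee_rot: [180.0, 0.0, 132.5]
force: [0.4, 0.0, 0.7]
gripper_width: 0.4
gripper_force: 0.0
```

>>> {"op": "step_arm", "data": {"plan": [0,-0.8,0,0,0,0,0,0,-2.0,0,0,0,0,0,-3.5,0,0,0,0,0,-3.5,0,0,0,-1,0,-3.5,0,0,0]}}

```text
time_s: 16.92
ee_pos: [509.5, 45.1, 256.7]
ee_rot: [-179.9, -0.1, 132.6]
force: [1.0, -0.5, 0.4]
gripper_width: 0.5
gripper_force: 0.0
```

>>> {"op": "step_arm", "data": {"plan": [2,3,-2,0,0,0,2,3,-2,0,0,0,2,3,-2,0,0,0,2,3,-2,0,0,0,2,3,0,0,0,0]}}

```text
time_s: 17.33
ee_pos: [555.6, 221.3, 340.2]
ee_rot: [179.6, 0.2, 132.5]
force: [0.5, 0.3, 0.4]
gripper_width: 0.9
gripper_force: 0.0
```

```bash
python3 look.py 11 top | grep -v -e oil -e adap; python3 - <<'E'
import cv2
b=cv2.imread("pics/top11.png")[130:280,210:400]
cv2.imwrite("pics/c11.png",cv2.resize(b,None,fx=4,fy=4,interpolation=2))
E
```

```text
top spindle [282.2 198. ] 0.94 [583.8  -7.5 128. ]
top spindle [273.8 231. ] 0.31 [492.6  15.3 128. ]
top motor_pulley [254.7 169.6] 0.81 [668.   68.9 113. ]
top tonearm_pivot [279.9 199.7] 0.64 [572.6  -0.9 158. ]
top deck [296.9 210.5] 0.94 [573.9 -52.8   0. ]
top window_1 [316.  185.3] 0.95 [ 619.7 -100.5  128. ]
top window_1 [257.3 171.6] 0.68 [658.3  61.1 128. ]
top window_1 [272.6 232.6] 0.62 [488.2  18.6 128. ]
top headshell [352.4 239. ] 0.58 [ 466.6 -192.6  158. ]
deck [543.7 -20.6] -26.53755893222406 res [  -4.3   24.9    6.7  -19.7    7.  -205.3  -30.1   32.3]
17.7833 [554.2 218.6 335.5] [-180.    -0.   132.4] 0.38345618165664597 [ 0.5 -0.9  0.8]
```

View pics/c11.png

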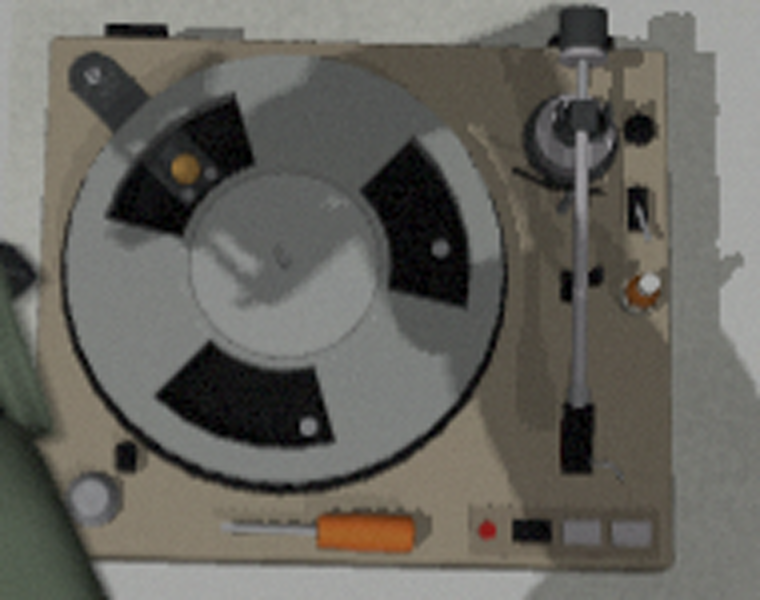

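The top view shows the pulley at (185,168) centred in its window, whose outer corners are at (235,93) and (107,217). The tonearm lies along its rest from (580,140) to (577,400). I'll check the tonearm's angle against the deck numerically.

```bash
python3 - <<'E'
from h import *
p=viewer.grab_frame("top")
f=lambda x,y,z:to_world(p,(210+(x+.5)/4-.5,130+(y+.5)/4-.5),z)
def ang(a,b): d=b-a; return np.degrees(np.arctan2(d[1],d[0]))
print("tube",ang(f(577,400,158),f(581,140,158)),"right",ang(f(672,560,100),f(667,50,100)),"back",ang(f(660,47,100),f(55,38,100))-90,"front",ang(f(668,567,100),f(100,558,100))-90)
sp=f(284,258,128)
m=(f(235,93,128)+f(107,217,128))/2
pu=f(185,168,113)
print(sp,ang(sp,m),ang(sp,pu),pu)
E
```

```text
tube -2.449575571906493 right -1.4918125242532814 back -0.6631576108796509 front -0.9644071048904124
[594.67634145  -3.18342622 128.        ] 46.771377317782154 45.51879022339046 [662.20137398  65.57563767 113.        ]
```

```bash
python3 -c "
from h import *
print(env.job_done())"
```

```text
the job is handed in; nothing more can be done
None
```

The job is handed in: the tonearm was pushed to its stop in the rest (about 0.02 rad from square with the deck in the last picture, limit 0.04), and a window stands about 2 mm from centre over the motor pulley (limit 12 mm), with the robot clear of everything; the hand-in call gave no verdict.

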